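# Mount the cone cutter in the collet vise

## Robot

A 6-joint arm with a two-finger parallel gripper is mounted at the origin on a cart in front of the work surface, level with it; the furniture and walls round the work are solid. World frame = base frame: x ahead of the robot, y to its left, z up, the work surface at z = 0. Lengths are in m, angles in rad, forces in N, time in s.
With the tool pointing down it reaches from about 0.375 to 0.9 m from the base axis. Payload 3.1 kg.
Tool frame: the origin (TCP) lies at the very end of the fingers, on their centre line; the grasp point (between the pads) lies 19 mm behind it (grip_depth is the distance from the TCP to the grasp point, in m); z points along the fingers, y is the line along which they close (so a half turn about z gives the same grasp; the last joint's range is limited). The gripper opens to 85 mm and grips with 20 to 120 N. Pads are 22 mm wide; open, the fingers measure 114 mm over their backs; the gripper's body (76 mm by 85 mm) begins 54 mm behind the grasp point. The pads swing forward as they close: fully open they stand 13 mm farther back than shut.
Start: joints at [1.149, 0.527, 1.433, -0, 1.181, -0.178], TCP at [0.15, 0.607, 0.231] pointing down, gripper open.
Joint ranges: [-3.08, 3.08], [-0.75, 2.2], [0.22, 2.44], [-1.43, 4.57], [0, 2.65], [-2.85, 2.85]. Speed limits (rad/s): [2.79, 2.79, 3.14, 3.14, 3.14, 3.14].

## Interface

Orientations are given as a unit quaternion [x, y, z, w].
In Python, from station import * gives the robot as it stands.
- The arm moves only by the tool apply_moves, never from a script. Its argument "plan" is a list of rows, each a list of 7 numbers: the shift along the tool's x, y, z in m, then the turn, a rotation vector about the tool's x, y, z in rad, then the gripper command: -1 is fully open, 1 is shut, values between are in proportion. In form: [[dx, dy, dz, wx, wy, wz, jaw], ...]. A call has 1 to 8 rows; each row shifts and turns the commanded pose from where the row before left it, along the tool's axes as they then stand; what a row does not reach is not made up. A row lasts 1/8 s, in which the tool goes at most 62.5 mm and 10.7 degrees, less where a joint would pass 70% of its speed; a pose out of reach is approached as far as the arm can. A call is refused whole if a number of a shift passes 0.0625 or a number of a turn 0.188, either way. A call with a gripper value outside its range is refused whole. The fingers move at their own pace and stop on an object; "force" is the grip in N (left out, the last holds). Time passes only in rows, so rows that do not move let the fingers close. It gives the time, the measured TCP pose, the force, the opening and the grip force at its end, in the units of the state.
- sense(): the state, without advancing time (a new reading comes with each control period).
- snapshot(name): name is "scene" or "top" or "wrist"; returns the picture (420x560x3 uint8, red, green, blue); there is no depth.
- calibration(name): a dict with "camera_matrix" (3x3 intrinsics, pixels), "k1" (the pictures are not rectified: a ray, as slopes to the right and down, at radius r is drawn at 1 + k1 r^2 times it, then the intrinsics apply), "R" (3x3) and "t" (3): a world point X has camera coordinates R X + t; the wrist camera has in their place "mount" (4x4, takes a point from camera to tool coordinates, whose origin is the TCP and whose axes are the flange's). Camera axes: x right, y down, z forward; pixel columns grow to the right and rows downward; lengths in m; the calibration is good to about 2 mm. A picture is of the moment at which its call begins: read the wrist's pose just before it. calibration takes no time and is no camera call.
- sign_off(): hands the job in; it is judged then, once.
The state is a dict: "t": time; "q": joint angles; "qd": joint speeds; "tau": joint torques, N m; "tcp_pos": TCP position; "tool_rot": TCP orientation; "force": force on the tool from outside, world axes, zero at the start; "ft_torque": the same for the moment, N m; "finger_gap": opening from 0.0 (shut) to 1.0 (fully open); "gripper_force": force on a finger pad.
Only numpy, scipy, OpenCV 4.12 (cv2) and the standard library are available. Lean on these libraries where they do the work, as an engineer would, in place of code of your own. Each camera call takes 0.05 s, during which the arm holds its last target. There are 200 camera calls.

## Task

Take the cutter with the pointed cone head out of the rack and lower its shank into the collet of the vise until its collar sits fully home on the collet; do not drop it. Then turn the collet nut clockwise by its lever, as far as it will go, so that the jaws grip the shank firmly, and let go. Leave the other two cutters standing in the rack.

Things in the scene. Friction and masses are not known exactly. Their poses are not given: they have to be found in the camera images.
- cone_cutter: Steel cutter standing in a rack socket, collar on the rack's top. Origin: centre of the shank's lower end; z up to the head. Shank 16 mm diameter, 60 mm long, end bevelled to 9 mm over 5 mm; collar 34 mm diameter, 60 to 68 mm up; round waist 28 mm diameter, 68 to 106 mm (grip at about 92, fingertips above the collar); head: upward cone 32 mm wide, narrowing to 4 mm, top at 128 mm. About 0.18 kg.
- ball_cutter: Cutter like the cone cutter up to its waist, origin and axes alike, also in the rack; its head is a ball 29 mm wide, top at 129 mm. Not wanted: it stays in the rack.
- flat_cutter: Cutter like the cone cutter up to its waist, origin and axes alike, also in the rack; its head is a flat-topped cylinder 32 mm wide, top at 127 mm. Not wanted: it stays in the rack.
- cutter_rack: Fixed hardwood block, 64 mm (its x) by 220 mm (its y), 70 mm high, with three upright sockets 20 mm in diameter in a row along its y, at -80, 0 and +80 mm. Origin at the centre of its underside. Which cutter stands in which socket varies.
- collet_vise: Fixed bench collet vise: grey base plate 130 by 110 by 12 mm, round column 56 mm in diameter, steel collet on top, open upward; round the collet a dark nut 68 mm in diameter, 66 to 83 mm above the bench, with a lever. Origin at the centre of the underside, on the bore's upright axis.
- collet_mouth (a point): Centre of the collet's mouth, on its flat top face (40 mm in diameter), 88 mm above the bench; z up. The bore is 19 mm in diameter and deeper than the shank. A cutter is home when its collar rests on the face, with its shank's end 60 mm below this point.
- collet_nut (a joint): Turn of the nut about the bore's axis, rad, growing clockwise seen from above. Open near 0 (starts between 0 and 0.25); the jaws touch a 16 mm shank at about 0.92; it must pass 1.05 to grip firmly; hard stop at 1.25. It takes about 5 N at the handle, up to 10 N as the jaws bite, and stays where it is left.
- nut_handle (a point): Grip point of the nut's lever, 110 mm above the bench: black upright post 19 mm in diameter, 81 to 129 mm above the bench, 95 mm from the bore's axis, at the end of a 12 mm bar whose foot boss tops at 81 mm. At joint 0 the lever points along the vise's -x turned 0.65 rad counterclockwise from above; it swings clockwise. Pinch the post from above or push it.
- jaw0: One of three hidden steel jaws in the collet, 13 mm wide, 34 mm high, 30 to 64 mm above the bench; the nut drives all three inward together, 2.4 mm a radian. Origin at its centre.
- jaw1: One of three hidden steel jaws in the collet, 13 mm wide, 34 mm high, 30 to 64 mm above the bench; the nut drives all three inward together, 2.4 mm a radian. Origin at its centre.
- jaw2: One of three hidden steel jaws in the collet, 13 mm wide, 34 mm high, 30 to 64 mm above the bench; the nut drives all three inward together, 2.4 mm a radian. Origin at its centre.

How it is judged:
On the way, in this order (a step that is already met when the one before it is completed fails the run):
1. the cone cutter is home in the open collet: collar on the face, nut below 0.6 rad (z of cone_cutter in the frame of collet_mouth below -0.0575 m and horizontal distance between cone_cutter and collet_mouth below 0.0035 m and angle between cone_cutter's own z axis and vertical below 0.06 rad and value of joint collet_nut below 0.6 rad), for 0.2 s.
2. the nut is turned past 1.05 rad and all three jaws press on the shank (z of cone_cutter in the frame of collet_mouth below -0.0575 m and horizontal distance between cone_cutter and collet_mouth below 0.0035 m and angle between cone_cutter's own z axis and vertical below 0.06 rad and value of joint collet_nut above 1.05 rad and contact force between each of jaw0, jaw1, jaw2 and cone_cutter above 2 N), for 0.2 s.
At the end, for the whole second after the job is handed in: Cone cutter at rest in the collet: shank end 57.5 mm or more below the mouth, within 3.5 mm of the axis, tilt under 0.06 rad; nut at rest past 1.05 rad, each jaw pressing the shank over 2 N. The other cutters within 15 mm of their starts, tilt under 0.12 rad (all of step 2 and distance of each of ball_cutter, flat_cutter from where it was at the start of the episode below 0.015 m and angle between each of ball_cutter, flat_cutter's own z axis and vertical below 0.12 rad and linear speed of cone_cutter below 0.02 m/s and velocity of joint collet_nut below 0.05 rad/s); the robot touches nothing.
It fails at once if the cone cutter is dropped: it moves faster than 0.6 m/s while out of the fingers (linear speed of cone_cutter above 0.6 m/s and contact force between the fingers and cone_cutter below 0.1 N).
It fails at once if another cutter is taken out of its socket (moved more than 50 mm) (distance of any of ball_cutter, flat_cutter from where it was at the start of the episode above 0.05 m).
It also fails if it takes over 58 s, if anything falls off the work surface, if the arm or the gripper's body presses on something with over 40 N, if the wrist force passes 120 N, or if a joint passes its speed limit or range.

## Working session

There is one attempt and no reset: what is moved stays moved. The work goes in short steps, Python scripts to look and compute and a tool call to move; the robot and the scene stay as the last step left them, time stands still between calls to the robot, and variables do not carry over. Pictures are saved under pics/ and viewed, at most 11 in all, crops included, and the job is handed in when it is done.

Besides the shell and the picture viewer there is one more tool, called after ">>>" by a JSON object that holds its "op" and its "data", one argument or row to a line. apply_moves: Moves the arm, as the interface text tells. Its arguments: {"type":"object","properties":{"plan":{"type":"array"},"force":{"type":"number"}},"required":["plan"]}

```bash
mkdir -p pics
cat > h.py <<'E'
from station import *
import numpy as np, cv2
from scipy.spatial.transform import Rotation as Ro
def save(n,f,crop=None,s=1):
    im=snapshot(n)
    cv2.imwrite('pics/raw_'+f,im[:,:,::-1])
    if crop: im=im[crop[1]:crop[3],crop[0]:crop[2]]
    cv2.imwrite('pics/'+f,cv2.resize(im[:,:,::-1],None,fx=s,fy=s,interpolation=cv2.INTER_CUBIC))
def cam(n,st=None):
    c=calibration(n);K=np.array(c['camera_matrix']);
    if 'mount' in c:
        T=np.eye(4);T[:3,:3]=Ro.from_quat(st['tool_rot']).as_matrix();T[:3,3]=st['tcp_pos']
        M=np.linalg.inv(T@np.array(c['mount']));return K,c['k1'],M[:3,:3],M[:3,3]
    return K,c['k1'],np.array(c['R']),np.array(c['t'])
def ray(n,uv,st=None):
    K,k1,R,t=cam(n,st)
    d=np.array([(uv[0]-K[0,2])/K[0,0],(uv[1]-K[1,2])/K[1,1]]);u=d.copy()
    for _ in range(30):u=d/(1+k1*(u@u))
    return -R.T@t,R.T@np.array([u[0],u[1],1])
def atz(n,uv,z,st=None):
    o,d=ray(n,uv,st);return o+d*(z-o[2])/d[2]
def proj(n,X,st=None):
    K,k1,R,t=cam(n,st);p=R@np.array(X)+t;u=p[:2]/p[2];u=u*(1+k1*(u@u));return K[:2,:2]@u+K[:2,2]
E
python3 -c "
from h import *
np.set_printoptions(suppress=True,precision=4)
st=sense();print(st)
save('top','top.png');save('scene','scene.png')
for n in('top','scene'):print(calibration(n))
print(calibration('wrist'))
"
```

```text
{'t': 0.0, 'q': array([ 1.1495,  0.5285,  1.4339, -0.    ,  1.1814, -0.1785]), 'qd': array([-0.0005, -0.0005,  0.0004,  0.    , -0.0013, -0.0013]), 'tau': array([  0.0007, -44.2343, -17.8036,  -0.    ,   0.0082,  -0.    ]), 'tcp_pos': array([0.15  , 0.606 , 0.2303]), 'tool_rot': array([ 0.1211,  0.9926, -0.001 , -0.0003]), 'force': array([-0.1367, -0.3817, -0.4651]), 'ft_torque': array([ 0.0181, -0.0066, -0.0344]), 'gripper_force': 0.0, 'finger_gap': 1.0005383940064225}
{'camera_matrix': array([[459.2249,   0.    , 279.8328],
       [  0.    , 459.2249, 207.8061],
       [  0.    ,   0.    ,   1.    ]]), 'k1': -0.026613924007620814, 'R': array([[ 0.0026, -1.    , -0.0006],
       [-0.9943, -0.0025, -0.1064],
       [ 0.1064,  0.0009, -0.9943]]), 't': array([0.0095, 0.5908, 1.2656])}
{'camera_matrix': array([[487.3818,   0.    , 276.1276],
       [  0.    , 487.3818, 202.294 ],
       [  0.    ,   0.    ,   1.    ]]), 'k1': 0.03361114416995439, 'R': array([[ 0.8576, -0.5143, -0.0064],
       [-0.3235, -0.5296, -0.7841],
       [ 0.3999,  0.6745, -0.6206]]), 't': array([-0.4886,  0.2832,  0.8723])}
{'camera_matrix': array([[313.9264,   0.    , 278.6528],
       [  0.    , 313.9264, 211.8514],
       [  0.    ,   0.    ,   1.    ]]), 'k1': -0.061199207839818894, 'mount': array([[-0.0005, -0.9649, -0.2626,  0.0655],
       [ 1.    , -0.0005,  0.0001, -0.    ],
       [-0.0002, -0.2626,  0.9649, -0.1426],
       [ 0.    ,  0.    ,  0.    ,  1.    ]])}
```

View pics/top.png

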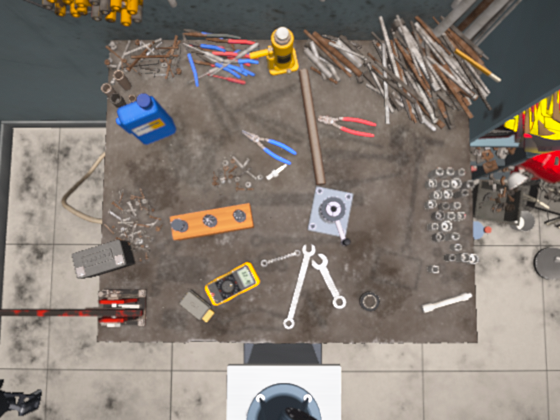

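View pics/scene.png

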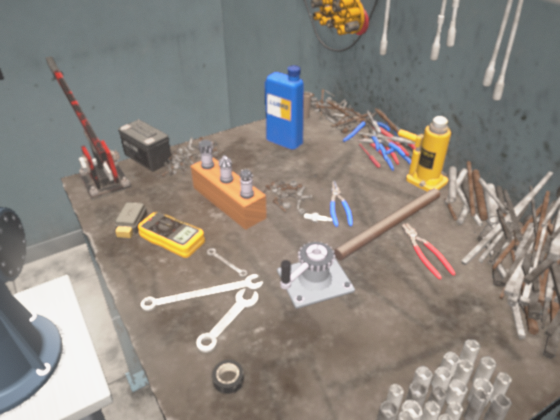

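The top view shows the rack at about (170–255, 205–238) with heads near (179,225), (209,220) and (238,215). The vise is at (333,210) with its post near (346,241). In the scene view, the heads are at (207,150), (226,165) and (246,180). Next I'll enlarge both.

```bash
python3 -c "
from h import *
a=cv2.imread('pics/top.png');b=cv2.imread('pics/scene.png')
r=lambda i,s:cv2.resize(i,None,fx=s,fy=s,interpolation=cv2.INTER_CUBIC)
t1=r(a[175:255,160:260],4)  # 400x320
t2=r(a[175:255,295:395],4)
s1=r(b[130:205,185:285],4)
s2=r(b[230:305,265:365],4)
cv2.imwrite('pics/c.png',np.vstack([np.hstack([t1[:300],t2[:300]]),np.hstack([s1,s2])]))
for n in('top','scene'):print(proj(n,[0.15,.607,.231]))
"
```

```text
[ 22.52811344 386.84648046]
[-1.21801234 91.98864951]
```

View pics/c.png

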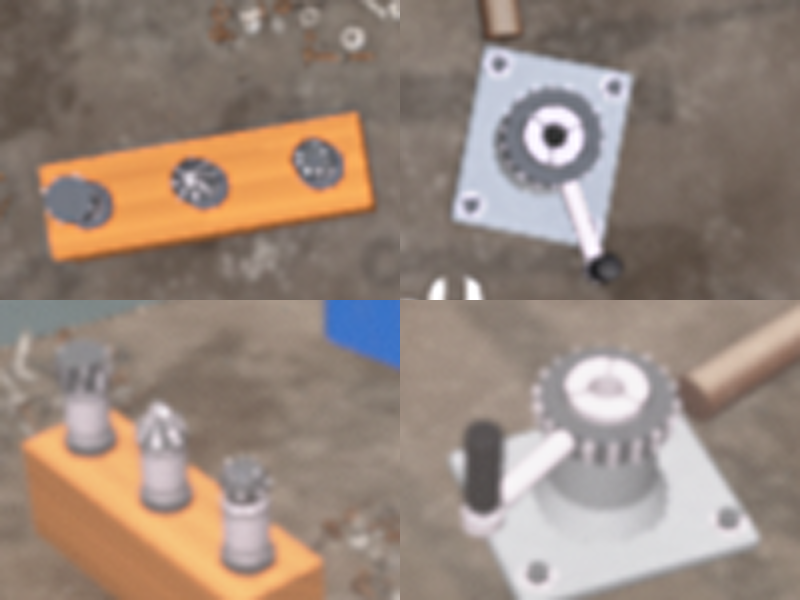

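The cone cutter is in the middle socket, between the flat cutter (left) and the ball cutter (right). In the crop, the collet bore is at (554,135), the post top at (605,268), and the rack's top corners at (38,165), (358,112), (375,208) and (55,262).

```bash
python3 -c "
from h import *
np.set_printoptions(suppress=True,precision=4)
f=lambda x,y,z:atz('top',(x/4+160,y/4+175),z)
g=lambda x,y,z:atz('top',((x-400)/4+295,y/4+175),z)
c=np.array([f(*p,.07) for p in((38,165),(358,112),(375,208),(55,262))])
print(c, c.mean(0),[np.linalg.norm(c[i]-c[i-1]) for i in range(4)])
d=c[1]+c[2]-c[0]-c[3];print('rack +y->right dir',np.arctan2(d[1],d[0]))
print('cone tip',f(193,180,.128))
b=g(554,135,.088);p=g(605,268,.129);print(b,p,np.linalg.norm((p-b)[:2]),np.arctan2(*(p-b)[[1,0]]))
v=np.array([g(*q,.012) for q in((486,45),(632,72),(603,248),(453,220))]);print(v.mean(0),[np.linalg.norm(v[i]-v[i-1]) for i in range(4)])
e=v[3]-v[0]+v[2]-v[1];print('long edge',np.arctan2(e[1],e[0]))
# scene cross checks
s=lambda x,y,z:atz('scene',(x/4+185,(y-300)/4+130),z)
print('cone tip scene',s(160,408,.128)); 
print('mouth scene',atz('scene',((607-400)/4+265,(386-300)/4+230),.088)); print('post',atz('scene',((483-400)/4+265,(432-300)/4+230),.127))
"
```

```text
[[0.5627 0.3132 0.07  ]
 [0.5997 0.0942 0.07  ]
 [0.5338 0.082  0.07  ]
 [0.4964 0.2997 0.07  ]] [0.5482 0.1973 0.07  ] [np.float64(0.06762648320104353), np.float64(0.22206435127544108), np.float64(0.06702896067581256), np.float64(0.22092744079650176)]
rack +y->right dir -1.4017744688156069
cone tip [0.548  0.1975 0.128 ]
[ 0.5826 -0.134   0.088 ] [ 0.4917 -0.1615  0.129 ] 0.09495173376707344 -2.8482495005485013
[ 0.5828 -0.1353  0.012 ] [np.float64(0.128544558409988), np.float64(0.10678146412045039), np.float64(0.1285751713166373), np.float64(0.10861911744658127)]
long edge 2.9586217590808968
cone tip scene [0.5548 0.209  0.128 ]
mouth scene [ 0.583  -0.1346  0.088 ]
post [ 0.4938 -0.1621  0.127 ]
```

```bash
cat >> h.py <<'E'
def delta(target,yaw=None):
    """tool-frame shift to world target, turn about tool z so tool y points at yaw"""
    s=sense();R=Ro.from_quat(s['tool_rot']).as_matrix()
    y=np.arctan2(R[1,1],R[0,1])
    print('t',s['t'],'tcp',s['tcp_pos'],'y',y,'tilt',np.round(R[:,2],4),'shift',np.round(R.T@(np.array(target)-s['tcp_pos']),4),'wz',None if yaw is None else -(yaw-y))
E
python3 -c "
from h import *
np.set_printoptions(suppress=True,precision=4)
def pl(n,a,b):
    o,d=ray(n,a);_,e=ray(n,b);m=np.cross(d,e);return m/np.linalg.norm(m),o
m1,o1=pl('top',(0,313),(100,309));m2,o2=pl('scene',(50,62),(90,150))
for z in(.05,.1,.2,.3,.4,.5):
    A=np.array([m1,m2]);b=np.array([m1@o1,m2@o2])-A[:,2]*z
    print(z,np.linalg.solve(A[:,:2],b))
print(atz('top',(120,305),.05),atz('scene',(100,175),.05))
delta([.548,.1975,.24],.169)
"
```

```text
0.05 [0.3068 0.5541]
0.1 [0.3061 0.6672]
0.2 [0.3048 0.8935]
0.3 [0.3034 1.1198]
0.4 [0.3021 1.346 ]
0.5 [0.3008 1.5723]
[0.3204 0.4474 0.05  ] [0.297  0.4094 0.05  ]
t 0.1 tcp [0.1499 0.6061 0.2304] y 1.328017070151837 tilt [-0.0008 -0.0018 -1.    ] shift [-0.4846 -0.3009 -0.0092] wz 1.159017070151837
```

>>> {"op": "apply_moves", "data": {
  "plan": [
    [0,0,-0.01,0,0,0.145,-1],
    [0,0,-0.01,0,0,0.145,-1],
    [0,0,-0.01,0,0,0.145,-1],
    [0,0,-0.01,0,0,0.145,-1],
    [0,0,0,0,0,0.145,-1],
    [0,0,0,0,0,0.145,-1],
    [0,0,0,0,0,0.145,-1],
    [0,0,0,0,0,0.145,-1]
  ]
}}

```text
t: 1.1
tcp_pos: [0.1501, 0.6062, 0.2707]
tool_rot: [0.647, 0.762, -0.001, 0.0]
force: [1.0, -0.6, 0.1]
finger_gap: 1.0
gripper_force: 0.0
```

>>> {"op": "apply_moves", "data": {
  "plan": [
    [-0.039,0.027,0,0,0,0,-1],
    [-0.039,0.027,0,0,0,0,-1],
    [-0.039,0.027,0,0,0,0,-1],
    [-0.039,0.027,0,0,0,0,-1],
    [-0.039,0.027,0,0,0,0,-1],
    [-0.039,0.027,0,0,0,0,-1],
    [-0.039,0.027,0,0,0,0,-1],
    [-0.039,0.027,0,0,0,0,-1]
  ]
}}

```text
t: 2.1
tcp_pos: [0.416, 0.3339, 0.271]
tool_rot: [0.645, 0.764, -0.0, -0.0]
force: [0.0, 0.1, -0.2]
finger_gap: 1.002
gripper_force: 0.0
```

>>> {"op": "apply_moves", "data": {
  "plan": [
    [-0.039,0.027,0,0,0,0,-1],
    [-0.039,0.027,0,0,0,0,-1],
    [-0.039,0.027,0,0,0,0,-1],
    [-0.039,0.027,0,0,0,0,-1],
    [0,0,0,0,0,0,-1],
    [0,0,0,0,0,0,-1]
  ]
}}

```text
t: 2.85
tcp_pos: [0.5472, 0.1994, 0.2707]
tool_rot: [0.646, 0.764, -0.001, -0.001]
force: [0.0, 1.3, 0.2]
finger_gap: 1.001
gripper_force: 0.0
```

```bash
python3 -c "
from h import *
delta([.548,.1975,.083],.169)
st=sense();save('wrist','w1.png')
for X in([.548,.1975,.138],[.548,.1975,.078]):print(proj('wrist',X,st))
"
```

```text
t 2.85 tcp [0.54718311 0.19939841 0.27071539] y 0.16735291574543693 tilt [-2.e-03  2.e-04 -1.e+00] shift [-0.0021  0.0009  0.1877] wz -0.001647084254563086
[278.61475889 204.60920029]
[278.69673021 191.40979303]
```

View pics/w1.png

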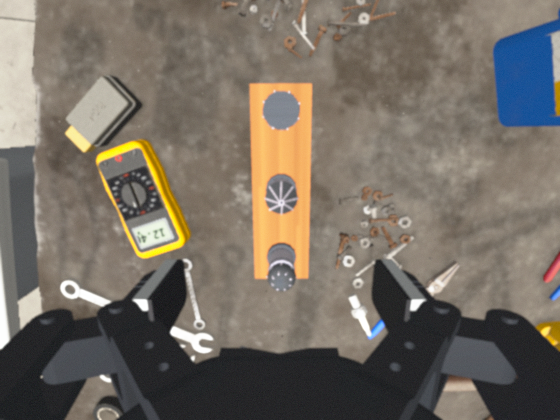

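Wrist view: the cone tip is at (281,205), against a predicted (279,205). That is about 2 mm off in tool y. Going down.

>>> {"op": "apply_moves", "data": {
  "plan": [
    [-0.002,0.003,0.03,0,0,0,-1],
    [0,0,0.04,0,0,0,-1],
    [0,0,0.04,0,0,0,-1],
    [0,0,0.035,0,0,0,-1],
    [0,0,0.025,0,0,0,-1],
    [0,0,0.0175,0,0,0,-1],
    [0,0,0,0,0,0,-1],
    [0,0,0,0,0,0,-1]
  ]
}}

```text
t: 3.9
tcp_pos: [0.5518, 0.1984, 0.0847]
tool_rot: [0.645, 0.764, 0.001, 0.001]
force: [-0.1, -0.0, 0.4]
finger_gap: 0.999
gripper_force: 0.0
```

>>> {"op": "apply_moves", "data": {
  "plan": [
    [0,0,0,0,0,0,1],
    [0,0,0,0,0,0,1],
    [0,0,0,0,0,0,1],
    [0,0,0,0,0,0,1],
    [0,0,0,0,0,0,1],
    [0,0,0,0,0,0,1],
    [0,0,0,0,0,0,1],
    [0,0,0,0,0,0,1]
  ],
  "force": 60
}}

```text
t: 4.9
tcp_pos: [0.551, 0.1979, 0.0844]
tool_rot: [0.645, 0.764, -0.0, -0.0]
force: [-2.3, -0.4, 5.2]
finger_gap: 0.338
gripper_force: 58.6
```

>>> {"op": "apply_moves", "data": {
  "plan": [
    [0,0,-0.01,0,0,0,1],
    [0,0,-0.02,0,0,0,1],
    [0,0,-0.03,0,0,0,1],
    [0,0,-0.03,0,0,0,1],
    [0,0,-0.03,0,0,0,1],
    [0,0,-0.03,0,0,0,1],
    [0,0,-0.02,0,0,0,1],
    [0,0,0,0,0,0,1]
  ]
}}

```text
t: 5.9
tcp_pos: [0.5522, 0.1981, 0.2554]
tool_rot: [0.645, 0.764, 0.001, 0.001]
force: [-0.1, -0.6, -2.1]
finger_gap: 0.341
gripper_force: 60.0
```

```bash
python3 -c "
from h import *
delta([.5826,-.1345,.25],.169);print(sense()['force'])"
```

```text
t 5.9 tcp [0.55215335 0.19809972 0.25543736] y 0.16803587526889166 tilt [ 3.9e-03  6.0e-04 -1.0e+00] shift [-0.333  -0.0256  0.0054] wz -0.0009641247311083512
[-0.07734003 -0.61343711 -2.10405225]
```

>>> {"op": "apply_moves", "data": {
  "plan": [
    [-0.037,-0.003,0,0,0,0,1],
    [-0.045,-0.003,0,0,0,0,1],
    [-0.045,-0.003,0,0,0,0,1],
    [-0.045,-0.003,0,0,0,0,1],
    [-0.045,-0.003,0,0,0,0,1],
    [-0.045,-0.003,0,0,0,0,1],
    [-0.041,-0.003,0,0,0,0,1],
    [-0.03,-0.004,0,0,0,0,1]
  ]
}}

```text
t: 6.9
tcp_pos: [0.5815, -0.1362, 0.252]
tool_rot: [0.646, 0.764, -0.0, -0.001]
force: [-1.1, 0.6, -2.8]
finger_gap: 0.334
gripper_force: 60.0
```

>>> {"op": "apply_moves", "data": {
  "plan": [
    [0,0,0,0,0,0,1],
    [0,0,0,0,0,0,1],
    [0,0,0,0,0,0,1]
  ]
}}

```text
t: 7.28
tcp_pos: [0.5818, -0.1332, 0.2533]
tool_rot: [0.645, 0.764, -0.0, -0.001]
force: [-0.4, -0.0, -1.7]
finger_gap: 0.334
gripper_force: 60.0
```

```bash
python3 -c "
from h import *
delta([.5826,-.1345,.25],.169)
st=sense();save('wrist','w2.png',None,1.4)
for X in([.5826,-.1345,.088],):print(proj('wrist',X,st)*1.4)
"
```

```text
t 7.275 tcp [ 0.58181781 -0.13324054  0.2532757 ] y 0.16928921463981647 tilt [-1.2e-03  9.0e-04 -1.0e+00] shift [-0.0014  0.0006  0.0033] wz 0.0002892146398164597
[390.03159729 274.83131541]
```

View pics/w2.png

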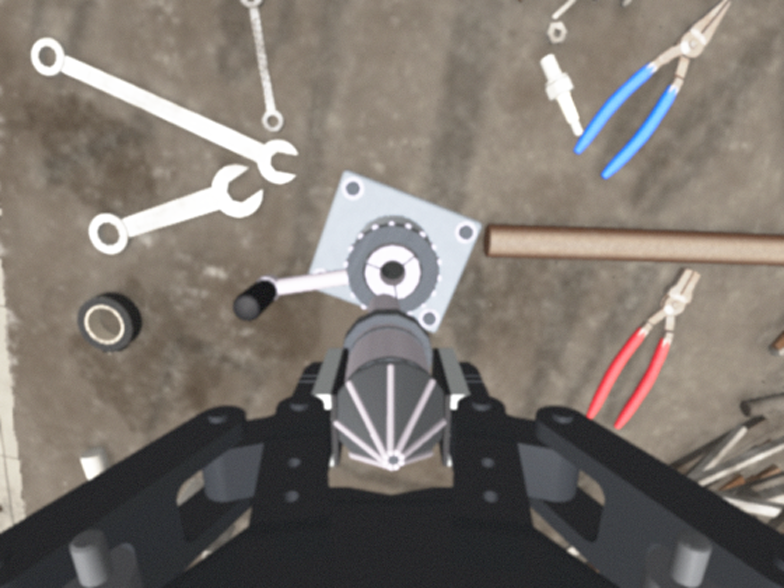

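The bore is at (392,271) in the 1.4× picture, the shank end at about (386,303) and the cone tip at (394,460). I'll zoom in on the shank end.

```bash
python3 -c "
from h import *
np.set_printoptions(suppress=True,precision=4)
im=cv2.imread('pics/raw_w2.png');c=im[175:260,220:340];cv2.imwrite('pics/w2z.png',cv2.resize(c,None,fx=6,fy=6,interpolation=cv2.INTER_CUBIC))
T=np.linalg.inv(np.array(calibration('wrist')['mount']));K=calibration('wrist');k1=K['k1'];K=np.array(K['camera_matrix'])
for z in(.0744,.0694,.0144,.0064,-.0536):
    p=T@[0,0,z,1];u=p[:2]/p[2];u=u*(1+k1*u@u);v=K[:2,:2]@u+K[:2,2];print(z,v,v*1.4,(v-[220,175])*6,'px/mm',.314/p[2])
"
```

```text
0.0744 [277.6179 221.1834] [388.6651 309.6568] [345.7076 277.1006] px/mm 1.3850657871464311
0.0694 [277.5994 223.2404] [388.6391 312.5365] [345.5963 289.4422] px/mm 1.4151865717381302
0.0144 [277.3263 253.5894] [388.2569 355.0251] [343.9581 471.5362] px/mm 1.8601664471981745
0.0064 [277.2719 259.6559] [388.1807 363.5183] [343.6314 507.9357] px/mm 1.9493196671243471
-0.0536 [276.6146 333.2969] [387.2604 466.6156] [339.6875 949.7812] px/mm 3.043228198608417
```

View pics/w2z.png

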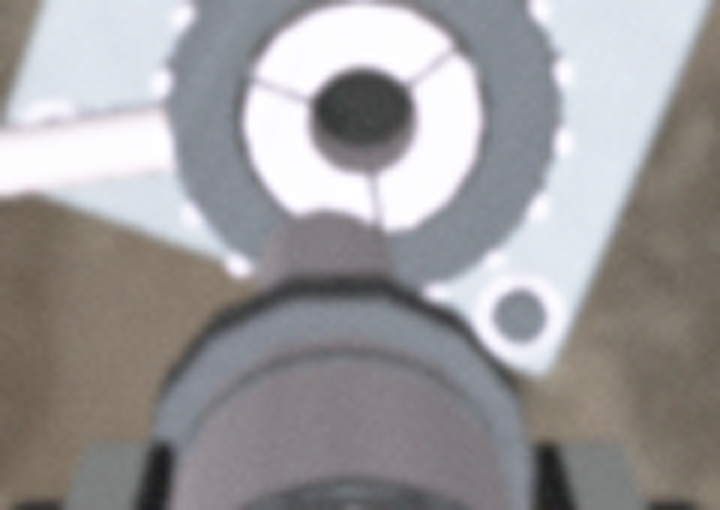

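The shank's lower end sits about 3–4 mm toward tool −y relative to the tip, a tilt of roughly 0.03 rad. I'll go down to just above the mouth, straighten it, shift, and look again.

>>> {"op": "apply_moves", "data": {
  "plan": [
    [0,0.0025,0.03,0,0,0,1],
    [0.0005,0,0.03,0,0,0,1],
    [0,0,0.017,0,0,0,1],
    [0,0,0,-0.03,0,0,1],
    [0,0,0,0,0,0,1],
    [0,0,0,0,0,0,1],
    [0,0,0,0,0,0,1]
  ]
}}

```text
t: 8.2
tcp_pos: [0.5852, -0.1339, 0.1778]
tool_rot: [0.645, 0.764, 0.012, 0.011]
force: [0.2, -1.3, -1.9]
finger_gap: 0.342
gripper_force: 60.0
```

```bash
python3 -c "
from h import *
np.set_printoptions(suppress=True,precision=4)
delta([.5826,-.1345,.25],.169)
save('wrist','w3.png',(215,150,345,250),6)
im=snapshot('scene');c=im[170:310,255:375,::-1];cv2.imwrite('pics/s3.png',cv2.resize(c,None,fx=4.2,fy=4.2,interpolation=cv2.INTER_CUBIC))
"
```

```text
t 8.2 tcp [ 0.5852 -0.1339  0.1778] y 0.16798913802766413 tilt [ 0.0314  0.0042 -0.9995] shift [-0.0002 -0.0004 -0.0722] wz -0.0010108619723358803
```

View pics/w3.png

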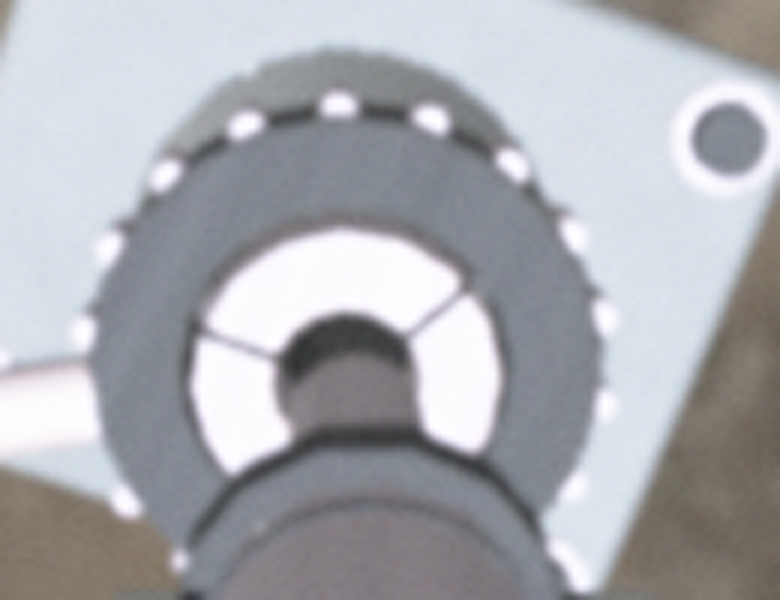

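View pics/s3.png

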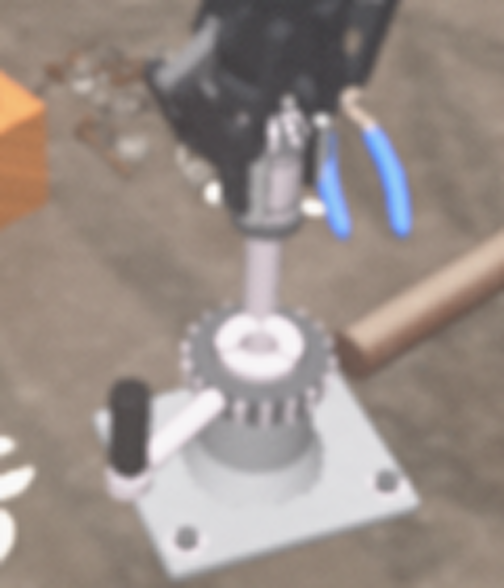

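```bash
python3 -c "
from h import *
f=lambda X:(proj('scene',X)-[255,170])*4.2
b=np.array([.5832,-.1345,.1])
for dx in(0,.004):
  for z in(.1,.16,.227):print(dx,z,f(b+[dx*(z-.1)/.127,0,z-.1]))
print(f(b+[0,.004,.127]))
"
```

```text
0 0.1 [260.82330754 323.43732242]
0 0.16 [266.92635366 225.81566284]
0 0.227 [274.39108792 107.02096304]
0.004 0.1 [260.82330754 323.43732242]
0.004 0.16 [270.402345   224.37577526]
0.004 0.227 [282.07856494 104.04619911]
[269.01210432 102.16133542]
```

The shank is aligned with the bore in the wrist view (348 vs 347 across). In the scene view it stands vertical. Inserting with force checks.

>>> {"op": "apply_moves", "data": {
  "plan": [
    [-0.0005,-0.0003,0.008,0,0,0,1],
    [0,-0.0003,0.008,0,0,0,1],
    [0,-0.0002,0.006,0,0,0,1],
    [0,-0.0002,0.006,0,0,0,1],
    [0,-0.0002,0.006,0,0,0,1],
    [0,0,0,0,0,0,1]
  ]
}}

```text
t: 9.05
tcp_pos: [0.5843, -0.1341, 0.1421]
tool_rot: [0.645, 0.764, 0.011, 0.009]
force: [0.6, -0.2, -1.9]
finger_gap: 0.341
gripper_force: 60.0
```

>>> {"op": "apply_moves", "data": {
  "plan": [
    [0,-0.0002,0.006,0,0,0,1],
    [0,-0.0002,0.006,0,0,0,1],
    [0,-0.0002,0.006,0,0,0,1],
    [0,-0.0002,0.006,0,0,0,1],
    [0,-0.0001,0.005,0,0,0,1],
    [0,-0.0001,0.004,0,0,0,1],
    [0,0,0,0,0,0,1],
    [0,0,0,0,0,0,1]
  ]
}}

```text
t: 10.05
tcp_pos: [0.5847, -0.1342, 0.1099]
tool_rot: [0.645, 0.764, 0.012, 0.01]
force: [0.0, -0.7, -2.4]
finger_gap: 0.337
gripper_force: 60.0
```

Still free. About 7 mm to go.

>>> {"op": "apply_moves", "data": {
  "plan": [
    [0,-0.0001,0.003,0,0,0,1],
    [0,-0.0001,0.002,0,0,0,1],
    [0,0,0.001,0,0,0,1],
    [0,0,0.001,0,0,0,1],
    [0,0,0.0005,0,0,0,1],
    [0,0,0,0,0,0,1],
    [0,0,0,0,0,0,1]
  ]
}}

```text
t: 10.92
tcp_pos: [0.5846, -0.1342, 0.1023]
tool_rot: [0.645, 0.764, 0.011, 0.01]
force: [0.2, -0.1, -1.5]
finger_gap: 0.342
gripper_force: 60.0
```

>>> {"op": "apply_moves", "data": {
  "plan": [
    [0,0,0.001,0,0,0,1],
    [0,0,0.001,0,0,0,1],
    [0,0,0,0,0,0,1]
  ]
}}

```text
t: 11.3
tcp_pos: [0.5847, -0.1341, 0.1021]
tool_rot: [0.645, 0.764, 0.012, 0.01]
force: [-3.7, 1.1, 8.8]
finger_gap: 0.341
gripper_force: 60.8
```

>>> {"op": "apply_moves", "data": {
  "plan": [
    [0,0,0.001,0,0,0,1],
    [0,0,0,0,0,0,1],
    [0,0,0,0,0,0,1]
  ]
}}

```text
t: 11.68
tcp_pos: [0.5846, -0.1341, 0.102]
tool_rot: [0.645, 0.764, 0.012, 0.01]
force: [-4.4, 1.8, 14.0]
finger_gap: 0.337
gripper_force: 61.2
```

The collar is home: 14 N of contact at the expected height. Opening, lifting, leveling.

>>> {"op": "apply_moves", "data": {
  "plan": [
    [0,0,-0.001,0,0,0,0.2],
    [0,0,0,0,0,0,0],
    [0,0,0,0,0,0,-0.3],
    [0,0,0,0,0,0,-0.3],
    [0,0,0,0,0,0,-0.3],
    [0,0,0,0,0,0,-0.3]
  ]
}}

```text
t: 12.42
tcp_pos: [0.5846, -0.1341, 0.1001]
tool_rot: [0.645, 0.764, 0.011, 0.01]
force: [0.3, 0.2, -0.2]
finger_gap: 0.647
gripper_force: 0.0
```

>>> {"op": "apply_moves", "data": {
  "plan": [
    [0,0.0003,-0.01,0,0,0,-0.3],
    [0,0.0007,-0.02,0,0,0,-0.3],
    [0,0.001,-0.03,0,0,0,-0.3],
    [0,0.001,-0.03,0,0,0,-0.3],
    [0,0.001,-0.01,0.03,0,0,-0.3],
    [0,0,0,0,0,0,-0.3]
  ]
}}

```text
t: 13.18
tcp_pos: [0.5868, -0.1343, 0.2022]
tool_rot: [0.645, 0.764, 0.001, 0.002]
force: [-0.2, -0.4, 0.4]
finger_gap: 0.647
gripper_force: 0.0
```

```bash
python3 -c "
from h import *
np.set_printoptions(suppress=True,precision=4)
st=sense();save('wrist','w4.png',None,1.4)
B=np.array([.5826,-.1345]);a=3.435;P=B+.095*np.array([np.cos(a),np.sin(a)]);print(P)
delta([*P,.182],a-np.pi/2-np.pi)
print(proj('wrist',[*P,.129],st)*1.4,proj('wrist',[*B,.156],st)*1.4,st['force'])
"
```

```text
[ 0.4917 -0.162 ]
t 13.225 tcp [ 0.5858 -0.134   0.201 ] y 0.1682930373984049 tilt [ 0.0015 -0.0005 -1.    ] shift [-0.0118 -0.0976  0.0189] wz 1.4456820177830945
[200.8282 330.9302] [378.9411 326.5903] [-0.1734 -0.3713  0.4372]
```

View pics/w4.png

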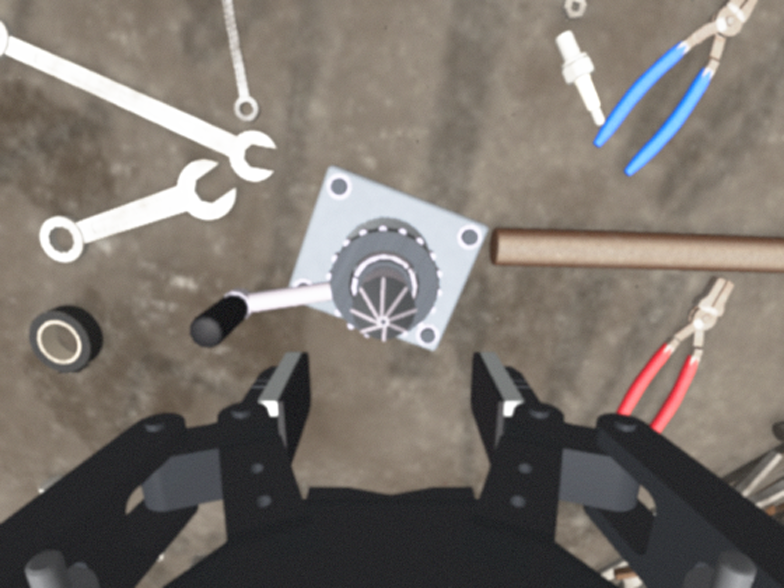

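The cutter stands in the collet. The post top is at (208,330), against a predicted (201,331). Next I rotate the tool so its y follows the clockwise tangent and move over the post.

>>> {"op": "apply_moves", "data": {
  "plan": [
    [0,0,0,0,0,-0.15,-0.3],
    [0,0,0,0,0,-0.15,-0.3],
    [0,0,0,0,0,-0.15,-0.3],
    [0,0,0,0,0,-0.15,-0.3],
    [0,0,0,0,0,-0.15,-0.3],
    [0,0,0,0,0,-0.15,-0.3],
    [0,0,0,0,0,-0.15,-0.3],
    [0,0,0,0,0,-0.15,-0.3]
  ]
}}

```text
t: 14.22
tcp_pos: [0.5847, -0.1336, 0.1993]
tool_rot: [0.099, 0.995, 0.0, -0.001]
force: [-0.0, -0.2, 0.3]
finger_gap: 0.647
gripper_force: 0.0
```

>>> {"op": "apply_moves", "data": {
  "plan": [
    [0,0,0,0,0,-0.166,-0.3],
    [0,0,0,0,0,-0.165,-0.3],
    [0,0,0,0,0,-0.165,-0.3],
    [0.032,0,0,0,0,0,-0.3],
    [0.033,0,0,0,0,0,-0.3],
    [0.033,0,0,0,0,0,-0.3],
    [0,0,0,0,0,0,-0.3],
    [0,0,0,0,0,0,-0.3]
  ]
}}

```text
t: 15.22
tcp_pos: [0.4922, -0.1624, 0.2002]
tool_rot: [-0.146, 0.989, -0.0, 0.0]
force: [0.2, -0.3, 0.1]
finger_gap: 0.648
gripper_force: 0.0
```

```bash
python3 -c "
from h import *
np.set_printoptions(suppress=True,precision=4)
delta([.492,-.162,.091],1.864)
st=sense();save('wrist','w5.png')
print(proj('wrist',[.492,-.162,.129],st),sense()['q'])
"
```

```text
t 15.225 tcp [ 0.4922 -0.1624  0.2002] y 1.863502265926496 tilt [ 0.0007  0.0001 -1.    ] shift [0.0002 0.0005 0.1092] wz -0.0004977340735041746
[279.9573 221.7067] [-0.5343  0.4276  1.7315  0.0003  0.9816 -2.3986]
```

View pics/w5.png

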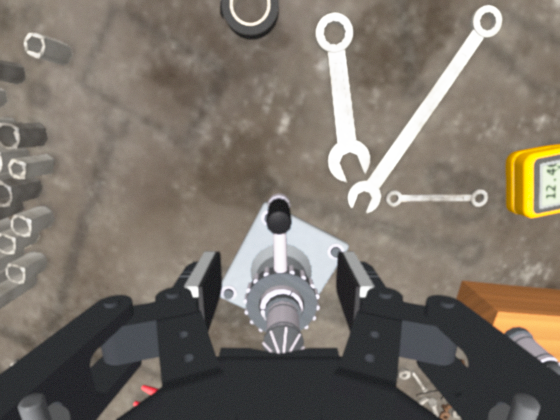

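The post lies between the fingers at (279,216), close to prediction. I go down and pinch it.

>>> {"op": "apply_moves", "data": {
  "plan": [
    [0,0,0.02,0,0,0,-0.3],
    [0,0,0.03,0,0,0,-0.3],
    [0,0,0.03,0,0,0,-0.3],
    [0,0,0.019,0,0,0,-0.3],
    [0,0,0.01,0,0,0,-0.3],
    [0,0,0,0,0,0,-0.3],
    [0,0,0,0,0,0,-0.3]
  ]
}}

```text
t: 16.15
tcp_pos: [0.4925, -0.1625, 0.0919]
tool_rot: [-0.146, 0.989, -0.0, 0.001]
force: [0.7, -0.6, 1.1]
finger_gap: 0.648
gripper_force: 0.0
```

>>> {"op": "apply_moves", "data": {
  "plan": [
    [0,0,0,0,0,0,1],
    [0,0,0,0,0,0,1],
    [0,0,0,0,0,0,1],
    [0,0,0,0,0,0,1],
    [0,0,0,0,0,0,1],
    [0,0,0,0,0,0,1]
  ],
  "force": 40
}}

```text
t: 16.9
tcp_pos: [0.4921, -0.1626, 0.092]
tool_rot: [-0.146, 0.989, -0.0, 0.0]
force: [-1.4, 0.6, 5.3]
finger_gap: 0.209
gripper_force: 38.9
```

>>> {"op": "apply_moves", "data": {
  "plan": [
    [-0.0005,0.0095,0,0,0,0.1,1],
    [-0.0005,0.0095,0,0,0,0.1,1],
    [-0.0005,0.0095,0,0,0,0.1,1],
    [-0.0005,0.0095,0,0,0,0.1,1],
    [-0.0005,0.0095,0,0,0,0.1,1],
    [0,0,0,0,0,0,1]
  ]
}}

```text
t: 17.65
tcp_pos: [0.4889, -0.1147, 0.092]
tool_rot: [0.103, 0.995, 0.0, -0.001]
force: [-3.2, 0.6, 9.0]
finger_gap: 0.214
gripper_force: 39.4
```

>>> {"op": "apply_moves", "data": {
  "plan": [
    [-0.0005,0.0095,0,0,0,0.1,1],
    [-0.0005,0.0095,0,0,0,0.1,1],
    [-0.0005,0.0095,0,0,0,0.1,1],
    [-0.0005,0.0095,0,0,0,0.1,1],
    [0,0,0,0,0,0,1]
  ]
}}

```text
t: 18.27
tcp_pos: [0.5033, -0.0795, 0.092]
tool_rot: [0.299, 0.954, 0.0, -0.002]
force: [-4.1, 2.1, 9.6]
finger_gap: 0.214
gripper_force: 39.5
```

```bash
python3 -c "
from h import *
s=sense();d=s['tcp_pos'][:2]-[.5826,-.1345];a=np.arctan2(d[1],d[0])%6.2832
print(np.hypot(*d),a,'joint',3.609-a,s['force'],s['ft_torque'])"
```

```text
0.09651693885288905 2.5351432311800917 joint 1.0738567688199083 [-4.05103041  2.08734504  9.55956985] [ 0.18966956  0.51686426 -0.12070123]
```

>>> {"op": "apply_moves", "data": {
  "plan": [
    [-0.0005,0.0095,0,0,0,0.1,1],
    [-0.0003,0.006,0,0,0,0.06,1],
    [0,0,0,0,0,0,1],
    [0,0,0,0,0,0,1]
  ]
}}

```text
t: 18.77
tcp_pos: [0.5123, -0.0679, 0.092]
tool_rot: [0.374, 0.928, -0.0, -0.002]
force: [-6.1, 1.3, 9.9]
finger_gap: 0.214
gripper_force: 39.7
```

>>> {"op": "apply_moves", "data": {
  "plan": [
    [-0.0001,0.003,0,0,0,0.03,1],
    [0,0,0,0,0,0,1],
    [0,0,0,0,0,0,1]
  ]
}}

```text
t: 19.15
tcp_pos: [0.5139, -0.0662, 0.092]
tool_rot: [0.387, 0.922, -0.001, -0.003]
force: [-7.1, -1.7, 10.7]
finger_gap: 0.21
gripper_force: 39.8
```

```bash
python3 -c "
from h import *
s=sense();d=s['tcp_pos'][:2]-[.5826,-.1345];a=np.arctan2(d[1],d[0])%6.2832
print(np.hypot(*d),a,'joint',3.609-a,s['force'],s['ft_torque'])"
```

```text
0.0968694915132107 2.358641083999308 joint 1.250358916000692 [-7.10593916 -1.65937684 10.73648594] [-0.15775822  0.92135303  0.01915631]
```

>>> {"op": "apply_moves", "data": {
  "plan": [
    [0,0.003,0,0,0,0.02,1],
    [0,0,0,0,0,0,1],
    [0,0,0,0,0,0,1]
  ]
}}

```text
t: 19.52
tcp_pos: [0.5157, -0.0644, 0.092]
tool_rot: [0.397, 0.918, -0.001, -0.003]
force: [-7.9, -2.8, 12.9]
finger_gap: 0.21
gripper_force: 39.9
```

>>> {"op": "apply_moves", "data": {
  "plan": [
    [0,0.003,0,0,0,0.02,1],
    [0,0.002,0,0,0,0.02,1],
    [0,0,0,0,0,0,1],
    [0,0,0,0,0,0,1]
  ]
}}

```text
t: 20.02
tcp_pos: [0.5161, -0.0641, 0.0919]
tool_rot: [0.413, 0.911, -0.005, -0.005]
force: [-17.4, -16.8, 15.0]
finger_gap: 0.212
gripper_force: 42.0
```

That is the hard stop: the tangential force jumped to 24 N with almost no motion. I relieve the push, release and lift.

>>> {"op": "apply_moves", "data": {
  "plan": [
    [0,-0.0035,0,0,0,-0.03,1],
    [0,0,0,0,0,0,0.4],
    [0,0,0,0,0,0,0],
    [0,0,0,0,0,0,-0.3],
    [0,0,0,0,0,0,-0.3],
    [0,0,0,0,0,0,-0.3],
    [0,0,0,0,0,0,-0.3]
  ]
}}

```text
t: 20.9
tcp_pos: [0.5202, -0.0633, 0.0913]
tool_rot: [0.402, 0.916, -0.0, -0.0]
force: [0.1, 0.4, -0.1]
finger_gap: 0.652
gripper_force: 0.0
```

>>> {"op": "apply_moves", "data": {
  "plan": [
    [0,0,-0.01,0,0,0,-0.3],
    [0,0,-0.03,0,0,0,-0.3],
    [0,0,-0.04,0,0,0,-0.3],
    [0,0,-0.04,0,0,0,-0.3],
    [0,0,-0.02,0,0,0,-0.3],
    [0,0,0,0,0,0,-0.3],
    [0,0,0,0,0,0,-0.3],
    [0,0,0,0,0,0,-0.3]
  ]
}}

```text
t: 21.9
tcp_pos: [0.5193, -0.0631, 0.2301]
tool_rot: [0.402, 0.916, -0.0, -0.001]
force: [0.2, 0.1, 1.5]
finger_gap: 0.648
gripper_force: 0.0
```

```bash
python3 -c "
from h import *
print(sense()['force'])
a=snapshot('top');b=snapshot('wrist')
r=lambda i,s:cv2.resize(i[:,:,::-1],None,fx=s,fy=s,interpolation=cv2.INTER_CUBIC)
cv2.imwrite('pics/f.png',np.hstack([r(a[150:290,160:400],1.6)[:224],r(b,.5334)[:224]]))
p=np.array([.5826,-.1345,.129]);print([(proj('top',p+.095*np.array([np.cos(x),np.sin(x),0]))-[160,150])*1.6 for x in (2.36,2.55)])
"
```

```text
[0.17365119 0.05348833 1.54795298]
[array([239.99053665, 132.56522927]), array([248.61672974, 139.63201393])]
```

View pics/f.png

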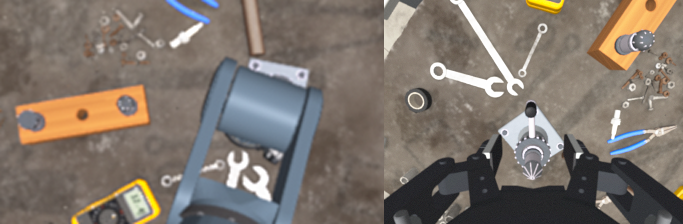

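The middle socket is empty and both other cutters stand in the rack. The cone cutter is upright in the collet, with the lever at its stop and the robot clear. Handing in.

```bash
python3 -c "
from station import *
print(sign_off())"
```

```text
the job is handed in; nothing more can be done
None
```

The cone cutter is seated in the collet with the nut turned clockwise to its hard stop and the lever released; the other two cutters are still standing in the rack, and the job was handed in at about 22 s with no verdict returned.

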